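Shake the returned parts tins and sort out the ones that are not empty

ROBOT

A 6-joint arm with a two-finger parallel gripper is mounted at the origin on the work surface. World frame = base frame: x ahead of the robot, y to its left, z up, the work surface at z = 0. Lengths are in m, angles in rad, forces in N, time in s.
With the tool pointing down it reaches from about 0.3 to 0.825 m from the base axis. Payload 5.4 kg.
Tool frame: the origin (TCP) lies midway between the tips of the shut fingers; the grasp point (between the pads) lies ctrl.tcp_to_grasp behind it (ctrl.tcp_to_grasp is the distance from the TCP to the grasp point, in m); x points along the fingers, z is the direction in which the jaws open and shut, and the axes are right-handed (so a half turn about x gives the same grasp; the last joint's range is limited). The gripper opens to 92 mm and grips with 3 to 60 N. Pads are 20 mm wide; open, the fingers measure 128 mm over their backs; the gripper's body (75 mm by 189 mm) begins 69 mm behind the grasp point.
Start: joints at [-1.537, 0.158, 1.597, -0, 1.386, -0.21], TCP at [0.139, -0.558, 0.215] pointing down, gripper open.
Joint ranges: [-2.91, 2.91], [-0.94, 2.29], [0.18, 2.7], [-1.29, 4.43], [0.17, 2.64], [-3, 3]. Speed limits (rad/s): [2.57, 2.57, 3.14, 3.14, 3.14, 3.14].

INTERFACE

Orientations are given as a unit quaternion [w, x, y, z].
In Python, from rig import ctrl gives the robot as it stands. The module is installed in compiled form; this text tells all that it offers. Calls block until the motion is done:
- ctrl.move_ptp(position, orientation): joint-space move of the TCP to a pose.
- ctrl.move_l(position, frame=None, velocity=0.15): straight line of the TCP; frame=None keeps the orientation; velocity is the mean speed in m/s.
- ctrl.move_joints(angles): joint-space move.
- ctrl.ungrasp() and ctrl.clamp(strength=None): open the fingers fully, or close them until they stop; strength is the grip in N (None keeps the last).
- ctrl.hold(seconds).
- ctrl.ik(position, orientation): joint angles nearest the present ones, or None.
- ctrl.capture(name): name is "scene" or "side" or "wrist"; returns a dict with "frame" (420x560x3 uint8, red, green, blue), "camera_matrix" (3x3 intrinsics, pixels), "world_from_camera" (4x4, takes a point from camera to world coordinates). Camera axes: x right, y up, looking along -z (the intrinsics and any distortion apply to the point x, -y, -z); pixel columns grow to the right and rows downward; lengths in m; the calibration is good to about 2 mm. The wrist camera is an equidistant fisheye: a pixel r from the principal point sees the ray r / f radians off the axis. A picture is of the moment at which its call begins. There is no depth.
A pose or a line that the arm cannot do raises ctrl.IKError and nothing moves.
- ctrl.sign_off(): hands the job in, once; it reports no verdict.
Readings, each from a call of its own:
- ctrl.read_time(): time.
- ctrl.read_qpos(): joint angles.
- ctrl.read_dq(): joint speeds.
- ctrl.read_effort(): joint torques, N m.
- ctrl.read_ee_pos(): TCP position.
- ctrl.read_tool_rot(): TCP orientation.
- ctrl.read_contact_force(): force on the tool from outside, world axes, zero at the start.
- ctrl.read_torque(): the same for the moment, N m.
- ctrl.read_width(): finger opening in m.
Only numpy, scipy, OpenCV 4.12 (cv2) and the standard library are available. Lean on these libraries where they do the work, as an engineer would, in place of code of your own. Each camera call takes 0.05 s, during which the arm holds its last target.

TASK

Three closed parts tins have come back as empty, but one or two of them still have a loose steel bushing inside: pick each one up and find out by its weight, or by shaking it gently and feeling for a rattle. Stand every truly empty tin squarely in a bay of its own in the sloping green return rack, flat on the slope, and stand every tin that still holds a bushing upright in the red hold tray. Keep the lids uppermost, do not drop or topple a tin, and leave the other things on the bench where they are.

Things in the scene. Friction and masses are not known exactly. Their poses are not given: they have to be found in the camera images.
- tin_a: closed rectangular metal parts tin, bare aluminium with a fixed blue lid: 80 mm long (its x), 56 mm wide (its y, the width to grip), 76 mm tall (its z); origin at the centre of its underside. Empty it weighs 180 to 220 g; a bushing inside adds 190 to 210 g and slides freely, up to 40 mm along x and 16 mm along y. Any of the three tins may hold one bushing; one or two of the three do, at random. The tin cannot be opened.
- tin_b: as tin_a (identical look and size)
- tin_c: as tin_a (identical look and size)
- cradle: green pan of the return rack, fixed, sloping 25 degrees; origin at the centre of its floor's upper face, 70 mm above the bench; x down the slope away from the robot, y along the rack, z square to the slope, leaning away from the robot. Floor 116 (x) by 246 mm (y), open at its upper edge; along its lower edge a lip 14 mm high, inner face at x = +52 mm. If friction fails a tin slides down to this lip.
- bay_1 (a point): middle of the floor of one bay (white pad), at y = -58 mm of the pan, axes as the pan's. A bay is 71 mm wide between ribs 12 mm high. A tin stands in it flat on the slope with its long side along the pan's x, either way round.
- bay_2 (a point): middle of the floor of the other bay, at y = +58 mm of the pan, as bay_1
- hold_tray: red open tray, fixed, flat: 140 mm (x) by 250 mm (y), rim 14 mm high, walls 4 mm; origin at the centre of its underside, inner floor about 4 mm above. Takes two tins side by side along y, for example at y = -58 mm and +58 mm.
- mat: black rubber mat, fixed, 260 mm (x) by 250 mm (y), 3 mm thick, origin at the centre of its underside; the three tins start on it, standing upright, at least 20 mm apart. Rack and tray stand one on each side of it, either way round.
- screwdriver: bystander: loose screwdriver lying flat along its x
- bracket: bystander: loose green steel angle bracket, 90 by 45 by 40 mm, origin under the centre of its flat leg
- cleaner: bystander: loose blue bottle with red cap, 68 mm across, 150 mm tall, origin at its underside
- blocks: bystander: loose dark steel setting block, 50 by 50 by 25 mm, origin at the centre of its underside
- hammer: bystander: loose hammer lying flat along its x
- tape: bystander: loose roll of yellow tape lying flat, 90 mm across, 24 mm high, origin at the centre of its underside
Things that resemble listed ones, but are neither listed nor needed, are in the scene too. Leave any orange or yellow look-alike of the tin_a alone. Leave any brown look-alike of the tin_c alone.

How it is judged:
By the outcome, as a careful person would: the job done as asked, in the order asked, and still so for the second after the job is handed in, with the robot touching nothing.
It also fails if it takes over 69 s, if anything falls off the work surface, if the arm or the gripper's body presses on something with over 40 N, if the wrist force passes 120 N, or if a joint passes its speed limit or range.

## Working session

There is one attempt and no reset: what is moved stays moved. The work goes in short steps, each a Python script; the robot and the scene stay as the last script left them, time stands still between calls to the robot, and variables do not carry over. Pictures are saved under pics/ and viewed, and the job is handed in when it is done.

```bash
mkdir -p pics; python3 - <<'E'
from rig import ctrl
import cv2,numpy as np
for n in ["scene","side","wrist"]:
    c=ctrl.capture(n); cv2.imwrite(f"pics/{n}0.png",cv2.cvtColor(c["frame"],cv2.COLOR_RGB2BGR))
    np.savez(f"pics/{n}0.npz",**c)
    print(n,c["camera_matrix"].round(1).tolist(),c["world_from_camera"].round(3).tolist(),[k for k in c])
print(ctrl.read_time(),ctrl.tcp_to_grasp,ctrl.read_width(),ctrl.read_tool_rot(),ctrl.read_contact_force())
E
```

```text
scene [[479.8, 0.0, 272.4], [0.0, 479.8, 206.9], [0.0, 0.0, 1.0]] [[0.107, -0.689, 0.717, 1.371], [0.994, 0.075, -0.076, -0.063], [-0.002, 0.721, 0.693, 0.901], [0.0, 0.0, 0.0, 1.0]] ['frame', 'camera_matrix', 'world_from_camera']
side [[424.6, 0.0, 281.2], [0.0, 424.6, 212.4], [0.0, 0.0, 1.0]] [[0.998, 0.045, -0.053, 0.484], [-0.068, 0.765, -0.64, -0.684], [0.011, 0.642, 0.767, 0.89], [0.0, 0.0, 0.0, 1.0]] ['frame', 'camera_matrix', 'world_from_camera']
wrist [[325.2, 0.0, 278.9], [0.0, 325.2, 212.4], [0.0, 0.0, 1.0]] [[0.243, 0.935, 0.259, 0.212], [-0.97, 0.234, 0.064, -0.541], [-0.001, -0.266, 0.964, 0.384], [0.0, 0.0, 0.0, 1.0]] ['frame', 'camera_matrix', 'world_from_camera']
0.15 0.0187 0.09141087887163693 [ 0.55677556  0.435857    0.55740989 -0.43511363] [ 0.27953127  0.06893156 -0.08339779]
```

View pics/scene0.png

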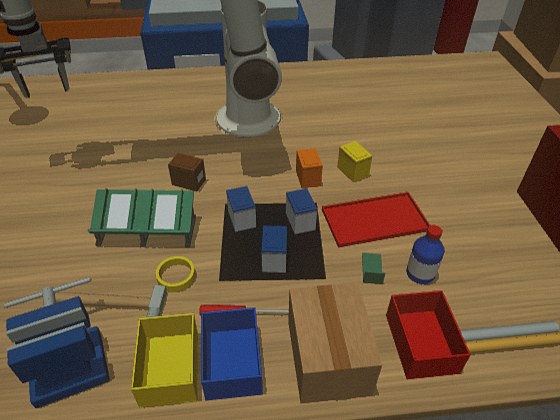

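View pics/side0.png

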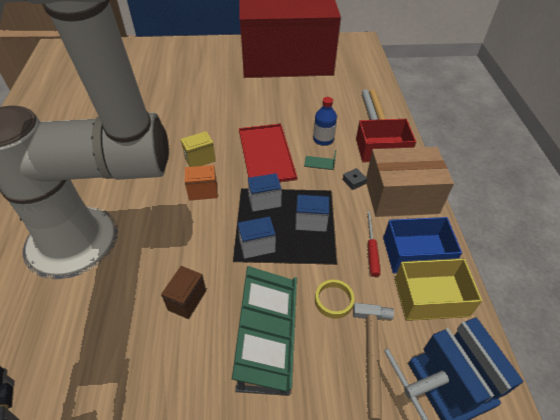

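View pics/wrist0.png

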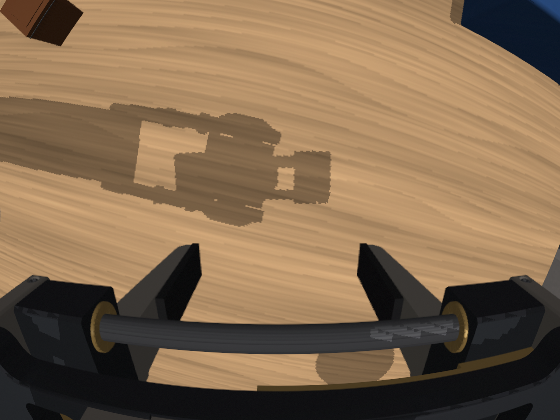

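The scene view shows three blue-lidded tins on the mat, around (240,208), (301,212) and (274,250). The rack with white pads is on the -y side at (145,215), and the red tray is on the +y side at (375,218). Next I'll measure them.

```bash
cat > vis.py <<'E'
import numpy as np,cv2
def load(n): 
    d=np.load(f"pics/{n}.npz"); return d["frame"],d["camera_matrix"],d["world_from_camera"]
def ray(uv,K,T):
    uv=np.atleast_2d(uv).astype(float)
    d=np.c_[(uv[:,0]-K[0,2])/K[0,0],-(uv[:,1]-K[1,2])/K[1,1],-np.ones(len(uv))]
    return T[:3,3],d@T[:3,:3].T
def onz(uv,K,T,z):
    o,d=ray(uv,K,T); return o+d*((z-o[2])/d[:,2])[:,None]
def blobs(mask,amin):
    n,l,s,c=cv2.connectedComponentsWithStats(mask.astype(np.uint8))
    return [(l==i,s[i],c[i]) for i in range(1,n) if s[i,4]>amin]
E
python3 - <<'E'
from vis import *
np.set_printoptions(precision=4,suppress=True)
for n in ["scene0","side0"]:
    f,K,T=load(n); hsv=cv2.cvtColor(f,cv2.COLOR_RGB2HSV); H,S,V=[hsv[...,i] for i in range(3)]
    print(n)
    for nm,m,z in [("blue",(H>100)&(H<125)&(S>110)&(V>50),.079),("red",((H<5)|(H>174))&(S>160)&(V>90),.014),("white",(S<60)&(V>170),None),("green",(H>60)&(H<90)&(S>80),None),("black",(V<45)&(S<120),.003)]:
        for b,s,c in blobs(m,150):
            cs,_=cv2.findContours(b.astype(np.uint8),cv2.RETR_EXTERNAL,cv2.CHAIN_APPROX_NONE)
            hull=cv2.convexHull(max(cs,key=len))
            if c[1]<110: continue
            line=[nm,s[4],c.round(0).tolist()]
            if z:
                P=onz(hull[:,0,:],K,T,z)[:,:2]; r=cv2.minAreaRect((P*1000).astype(np.float32))
                if s[4]>8000 and nm!="black": continue
                line+=[np.round(r[0],1).tolist(),np.round(r[1],1).tolist(),round(r[2],1)]
            print(*line)
    crop=f[170:290,70:440] if n=="scene0" else f[100:400,180:380]
    k=2
    cv2.imwrite(f"pics/crop_{n}.png",cv2.cvtColor(cv2.resize(crop,None,fx=k,fy=k,interpolation=cv2.INTER_CUBIC),cv2.COLOR_RGB2BGR))
E
```

```text
scene0
blue 467 [240.0, 199.0] [481.0, -50.9] [79.5, 55.3] 11.8
blue 481 [301.0, 201.0] [506.5, 100.6] [79.5, 56.0] 11.0
blue 637 [274.0, 238.0] [624.9, 19.4] [55.7, 83.7] 82.7
blue 639 [428.0, 250.0] [699.4, 360.2] [65.9, 82.8] 59.0
blue 781 [43.0, 313.0] [775.0, -463.4] [27.9, 138.9] 17.3
blue 4806 [231.0, 354.0] [899.7, -94.3] [181.6, 108.5] 0.0
blue 3703 [60.0, 363.0] [896.5, -413.6] [134.6, 163.4] 17.0
red 3463 [376.0, 220.0] [531.7, 307.0] [155.6, 278.5] 4.5
red 2074 [426.0, 333.0] [845.4, 326.6] [160.7, 117.3] 0.1
red 212 [218.0, 307.0] [754.8, -110.2] [22.5, 96.5] 4.0
white 643 [119.0, 211.0]
white 654 [165.0, 212.0]
green 2367 [143.0, 211.0]
green 355 [372.0, 263.0]
black 4476 [268.0, 248.0] [557.3, 19.7] [247.8, 256.3] 84.9
side0
blue 347 [325.0, 117.0] [701.8, 370.1] [104.1, 58.9] 81.4
blue 438 [264.0, 183.0] [500.6, 96.8] [77.9, 55.5] 9.0
blue 553 [313.0, 204.0] [620.4, 17.5] [59.1, 79.3] 82.0
blue 635 [256.0, 228.0] [475.1, -52.5] [81.2, 58.3] 11.2
blue 2900 [420.0, 240.0] [863.3, -120.6] [150.1, 172.0] 90.0
blue 3077 [471.0, 374.0] [860.1, -415.9] [180.4, 156.8] 17.2
blue 324 [420.0, 365.0] [783.5, -406.3] [41.0, 40.5] 15.2
red 357 [382.0, 137.0] [905.8, 368.8] [120.0, 160.7] 89.9
red 2284 [267.0, 152.0] [514.6, 290.1] [138.1, 258.0] 7.0
red 302 [373.0, 257.0] [763.5, -106.0] [102.8, 23.0] 82.1
white 921 [58.0, 261.0]
white 761 [268.0, 298.0]
white 987 [264.0, 351.0]
green 259 [319.0, 162.0]
green 3885 [266.0, 333.0]
black 431 [161.0, 146.0] [187.1, 364.6] [36.3, 258.3] 9.4
black 3758 [290.0, 232.0] [552.4, 17.6] [245.0, 254.7] 84.9
black 309 [5.0, 390.0] [-40.8, -365.3] [22.1, 90.3] 19.0
```

```bash
python3 -c "print(1)"
```

```text
1
```

View pics/crop_scene0.png

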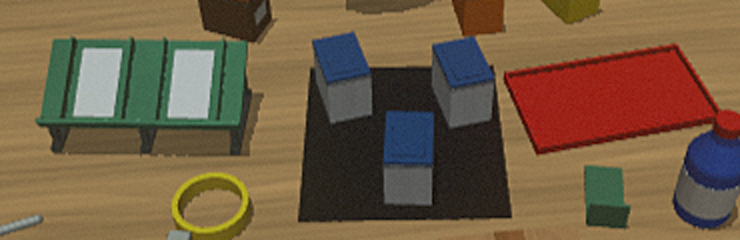

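View pics/crop_side0.png

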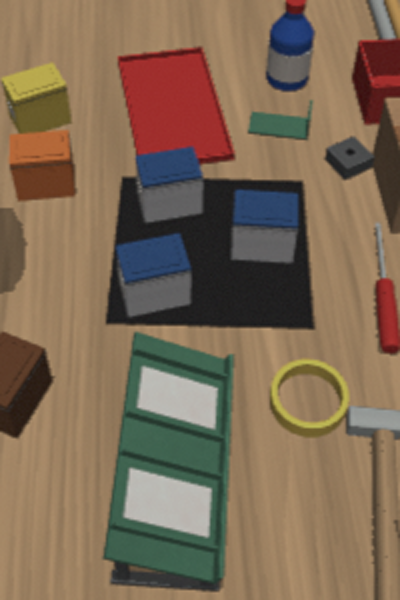

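```bash
python3 - <<'E'
from vis import *
np.set_printoptions(precision=4,suppress=True)
C=[]
for n in ["scene0","side0"]:
    f,K,T=load(n); hsv=cv2.cvtColor(f,cv2.COLOR_RGB2HSV); H,S,V=[hsv[...,i] for i in range(3)]
    print(n)
    cents=[];quads=[]
    for b,s,c in blobs((S<60)&(V>150),400):
        if n=="scene0" and not(90<c[0]<190 and 180<c[1]<240): continue
        if n=="side0" and not(230<c[0]<300 and 270<c[1]<380): continue
        cs,_=cv2.findContours(b.astype(np.uint8),cv2.RETR_EXTERNAL,cv2.CHAIN_APPROX_NONE)
        q=cv2.approxPolyDP(cv2.convexHull(max(cs,key=len)),5,True)[:,0]
        P=onz([c],K,T,.070)[0]
        print("pad",s[4],c,P,q.tolist()); cents.append((c,P))
    cents.sort(key=lambda a:a[1][1]); C.append([ray(c,K,T) for c,_ in cents])
    m=((H<5)|(H>174))&(S>150)&(V>60)
    if n=="scene0": m[:, 432:]=0; m[225:,405:]&=True
    for b,s,c in blobs(m,1500):
        if c[1]>300: continue
        cs,_=cv2.findContours(b.astype(np.uint8),cv2.RETR_EXTERNAL,cv2.CHAIN_APPROX_NONE)
        for e in (3,6):
            q=cv2.approxPolyDP(cv2.convexHull(max(cs,key=len)),e,True)[:,0]
            print("tray",q.tolist(),(onz(q,K,T,.014)[:,:2]*1000).round(0).tolist())
for i in range(len(C[0])):
    (o1,d1),(o2,d2)=C[0][i],C[1][i]; d1=d1[0]/np.linalg.norm(d1);d2=d2[0]/np.linalg.norm(d2)
    A=np.c_[d1,-d2]; t=np.linalg.lstsq(A,o2-o1,rcond=None)[0]
    print("tri",(o1+d1*t[0]),(o2+d2*t[1]))
f,K,T=load("scene0");cv2.imwrite("pics/c1.png",cv2.cvtColor(cv2.resize(f[180:260,310:450],None,fx=5,fy=5,interpolation=cv2.INTER_CUBIC),cv2.COLOR_RGB2BGR))
f,K,T=load("scene0");a=cv2.resize(f[180:250,80:205],None,fx=5,fy=5,interpolation=cv2.INTER_CUBIC);cv2.imwrite("pics/c2.png",cv2.cvtColor(a,cv2.COLOR_RGB2BGR))
E
```

```text
scene0
pad 678 [118.5811 210.5501] [ 0.4833 -0.3529  0.07  ] [[130, 194], [126, 227], [107, 227], [111, 195]]
pad 684 [165.1096 211.5731] [ 0.4995 -0.2379  0.07  ] [[176, 195], [173, 228], [154, 228], [157, 196]]
tray [[431, 226], [431, 237], [338, 246], [322, 206], [408, 193]] [[568.0, 430.0], [605.0, 417.0], [609.0, 179.0], [465.0, 166.0], [439.0, 410.0]]
tray [[431, 226], [431, 237], [338, 246], [322, 206], [408, 193]] [[568.0, 430.0], [605.0, 417.0], [609.0, 179.0], [465.0, 166.0], [439.0, 410.0]]
side0
pad 805 [268.4857 298.4037] [ 0.4961 -0.2389  0.07  ] [[251, 284], [288, 294], [287, 312], [249, 303]]
pad 1033 [263.6476 350.9516] [ 0.4809 -0.354   0.07  ] [[245, 334], [284, 344], [283, 367], [242, 358]]
tray [[334, 0], [339, 20], [332, 74], [245, 76], [240, 0]] [[877.0, 1318.0], [870.0, 1122.0], [778.0, 705.0], [456.0, 708.0], [441.0, 1336.0]]
tray [[334, 0], [332, 74], [245, 76], [240, 0]] [[877.0, 1318.0], [778.0, 705.0], [456.0, 708.0], [441.0, 1336.0]]
tray [[407, 121], [415, 140], [413, 146], [363, 161], [357, 141], [360, 120]] [[985.0, 415.0], [986.0, 320.0], [972.0, 292.0], [803.0, 234.0], [802.0, 325.0], [831.0, 429.0]]
tray [[407, 121], [413, 146], [363, 161], [360, 120]] [[985.0, 415.0], [972.0, 292.0], [803.0, 234.0], [831.0, 429.0]]
tray [[280, 124], [296, 179], [248, 176], [239, 128]] [[566.0, 423.0], [595.0, 170.0], [457.0, 190.0], [432.0, 409.0]]
tray [[280, 124], [296, 179], [248, 176], [239, 128]] [[566.0, 423.0], [595.0, 170.0], [457.0, 190.0], [432.0, 409.0]]
tri [ 0.4811 -0.3536  0.068 ] [ 0.4809 -0.3533  0.0681]
tri [ 0.4967 -0.2384  0.0674] [ 0.4962 -0.2377  0.0678]
```

```bash
sleep 1
```

```text
(no output)
```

View pics/c1.png

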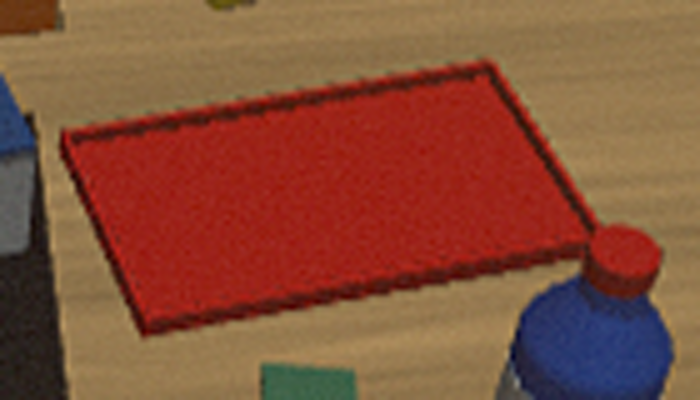

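View pics/c2.png

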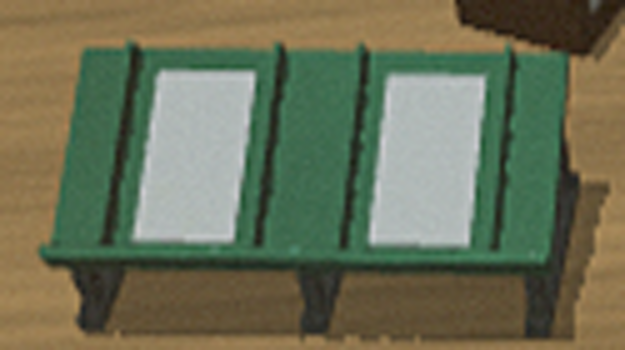

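Bay centres agree between the two views to about 2 mm, and they sit 116 mm apart as specified. The tray measures 245×140 mm and the lids 80×56 mm. Now I'll check reach and pick the first tin.

```bash
cat > hlp.py <<'E'
import numpy as np
from scipy.spatial.transform import Rotation as Rn
from rig import ctrl
G=0.045; TG=ctrl.tcp_to_grasp
TINS={'A':(.478,-.0517,11.5),'B':(.5035,.0987,10.),'C':(.6226,.0185,-7.7)}
RY=-7.75; BAY={1:(.4821,-.3535,.070),2:(.498,-.2384,.070)}
TRAY=np.array([.5175,.293]); TY=6.2
def axes(yaw,slope=0):
    R=Rn.from_euler('ZY',[yaw,slope],degrees=True).as_matrix(); return R  # object axes
def tool(R):
    x=-R[:,2]; out=[]
    for s in (1,-1):
        z=s*R[:,1]; M=np.c_[x,np.cross(z,x),z]; q=Rn.from_matrix(M).as_quat(); out.append(q[[3,0,1,2]])
    return out
def pose(p,R,h=0.):
    return np.array(p)+R[:,2]*(G+h-TG)
def best(pos,R):
    q0=ctrl.read_qpos(); c=[]
    for q in tool(R):
        j=ctrl.ik(pos,q)
        if j is not None: c.append((abs(np.array(j)[5]),q,np.array(j)))
    return min(c,key=lambda a:a[0])[1:] if c else None
def tray(y):
    R=axes(TY); return np.r_[TRAY,.004]+R[:,1]*y, R
def force(n=10):
    F=[]
    for _ in range(n): ctrl.hold(.02); F.append(ctrl.read_contact_force())
    return np.mean(F,0),np.std(F,0)
E
python3 - <<'E'
from hlp import *
np.set_printoptions(precision=3,suppress=True)
for k,t in TINS.items():
    for h in (0,.12): 
        b=best(pose((t[0],t[1],.003),axes(t[2]),h),axes(t[2])); print(k,h,b)
for k in BAY:
    for h in (0,.06,.1):
        R=axes(RY,25); print('bay',k,h,R[:,0],R[:,2],best(pose(BAY[k],R,h),R))
for y in (-58,58):
    p,R=tray(y/1000)
    for h in (0,.12): print('tray',y,p,best(pose(p,R,h),R))
E
```

```text
A 0 (array([ 0.548,  0.447,  0.548, -0.447]), array([-0.36 ,  0.157,  2.002, -0.   ,  0.983,  1.01 ]))
A 0.12 (array([ 0.548,  0.447,  0.548, -0.447]), array([-0.36 , -0.027,  1.926, -0.   ,  1.243,  1.01 ]))
B 0 (array([ 0.542,  0.455,  0.542, -0.455]), array([-0.042,  0.233,  1.912, -0.   ,  0.997,  1.354]))
B 0.12 (array([ 0.542,  0.455,  0.542, -0.455]), array([-0.042,  0.058,  1.839, -0.   ,  1.244,  1.354]))
C 0 (array([ 0.465,  0.532,  0.465, -0.532]), array([-0.164,  0.478,  1.589, -0.   ,  1.075,  1.541]))
C 0.12 (array([ 0.465,  0.532,  0.465, -0.532]), array([-0.164,  0.333,  1.521, -0.   ,  1.287,  1.541]))
bay 1 0 [ 0.898 -0.122 -0.423] [ 0.419 -0.057  0.906] (array([-0.339, -0.419, -0.569,  0.621]), array([-0.701,  0.685,  1.211, -0.229,  1.619,  1.037]))
bay 1 0.06 [ 0.898 -0.122 -0.423] [ 0.419 -0.057  0.906] (array([-0.339, -0.419, -0.569,  0.621]), array([-0.683,  0.694,  1.086, -0.225,  1.736,  1.028]))
bay 1 0.1 [ 0.898 -0.122 -0.423] [ 0.419 -0.057  0.906] (array([-0.339, -0.419, -0.569,  0.621]), array([-0.671,  0.711,  0.989, -0.224,  1.817,  1.021]))
bay 2 0 [
[... 264 characters left out ...]
,  1.224, -0.169,  1.72 ,  1.175]))
bay 2 0.1 [ 0.898 -0.122 -0.423] [ 0.419 -0.057  0.906] (array([-0.339, -0.419, -0.569,  0.621]), array([-0.531,  0.613,  1.132, -0.168,  1.8  ,  1.17 ]))
tray -58 [0.524 0.235 0.004] (array([-0.472,  0.526, -0.472, -0.526]), array([ 0.212,  0.369,  1.736, -0.   ,  1.037, -1.467]))
tray -58 [0.524 0.235 0.004] (array([-0.472,  0.526, -0.472, -0.526]), array([ 0.212,  0.212,  1.666, -0.   ,  1.263, -1.467]))
tray 58 [0.511 0.351 0.004] (array([-0.472,  0.526, -0.472, -0.526]), array([ 0.407,  0.47 ,  1.598, -0.   ,  1.074, -1.272]))
tray 58 [0.511 0.351 0.004] (array([-0.472,  0.526, -0.472, -0.526]), array([ 0.407,  0.325,  1.529, -0.   ,  1.287, -1.272]))
```

```bash
sed -i 's/c.append((abs(np.array(j)\[5\])/c.append((abs(np.array(j)[5]-1.3)/' hlp.py
cat >> hlp.py <<'E'
def pick(k,up=.12):
    x,y,w=TINS[k]; R=axes(w); p=(x,y,.003)
    q,j=best(pose(p,R,up),R); ctrl.move_joints(j)
    f0,s0=force(); 
    ctrl.move_l(pose(p,R,0),velocity=.2)
    ctrl.clamp(35); print('width',ctrl.read_width(),'t',ctrl.read_time())
    ctrl.move_l(pose(p,R,up),velocity=.2); ctrl.hold(.3)
    f1,s1=force(); print('dF',f1-f0,'sd',s0,s1,'mass g',-(f1-f0)[2]/9.81*1000,'w',ctrl.read_width(),'t',ctrl.read_time())
def place(p,R,up=.08,via=None):
    q,j=best(pose(p,R,up),R)
    if via is not None: ctrl.move_ptp(*via)
    ctrl.move_joints(j); ctrl.hold(.2); f0,_=force()
    ctrl.move_l(pose(p,R,.005),velocity=.15); ctrl.hold(.1)
    h=.004; 
    while h>-.005:
        ctrl.move_l(pose(p,R,h),velocity=.02); f,_=force(3); d=(f-f0)@R[:,2]
        if d>2.0: break
        h-=.001
    print('contact h',h,'force',d,'t',ctrl.read_time())
    ctrl.ungrasp(); ctrl.hold(.1)
    ctrl.move_l(pose(p,R,up),velocity=.2); print('done',ctrl.read_time(),ctrl.read_width())
E
python3 - <<'E'
from hlp import *
np.set_printoptions(precision=3,suppress=True)
pick('A')
import cv2
for n in("side","wrist"): cv2.imwrite(f"pics/{n}1.png",ctrl.capture(n)["frame"][...,::-1])
E
```

```text
width 0.05559412872867614 t 3.8917
dF [-0.379  0.401 -2.071] sd [0.579 0.348 0.463] [0.611 0.466 0.387] mass g 211.13620179928114 w 0.055568965881096825 t 5.1083
```

```bash
sleep 1
```

```text
(no output)
```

View pics/side1.png

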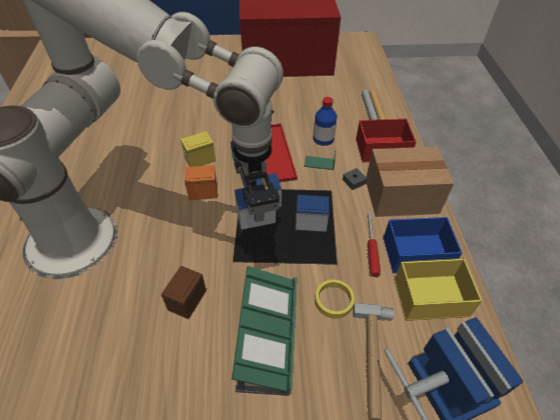

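View pics/wrist1.png

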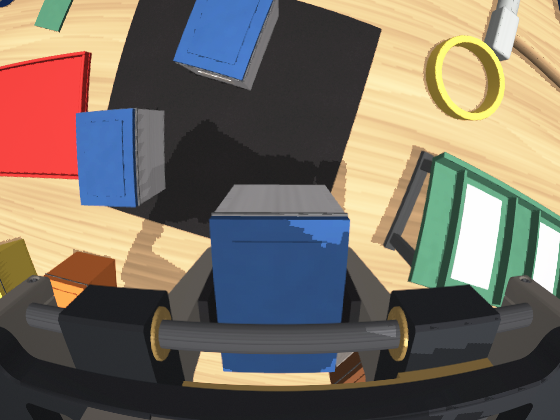

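Picture: tin A hangs level between the fingers at about (258,205) in the side view. It reads about 211 g with steady noise (about ±20 g), so it's empty and goes to bay 1.

```bash
python3 - <<'E'
from hlp import *
np.set_printoptions(precision=3,suppress=True)
place(BAY[1],axes(RY,25),up=.10)
import cv2
for n in("side","scene"): cv2.imwrite(f"pics/{n}2.png",ctrl.capture(n)["frame"][...,::-1])
E
```

```text
contact h 0.0 force 3.945456331476933 t 9.1667
done 10.6 0.09217741882749426
```

```bash
sleep 1
```

```text
(no output)
```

View pics/side2.png

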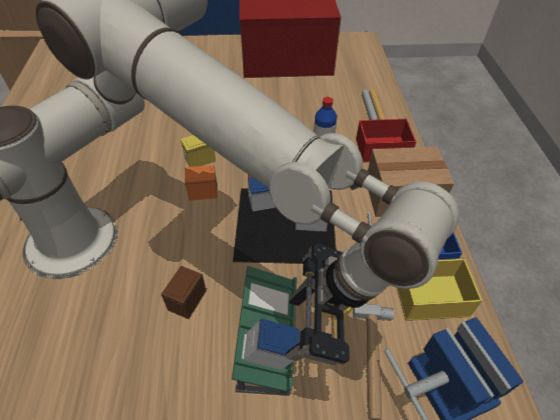

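View pics/scene2.png

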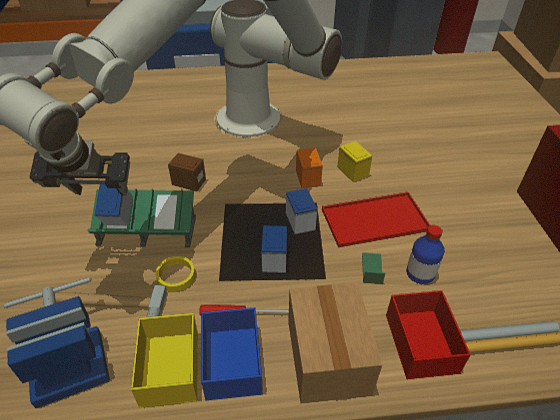

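Tin A stands in bay 1, at about (112,207) in the scene view, flat on the slope and clear of the fingers. The contact height matched the nominal one. Next is tin B.

```bash
python3 - <<'E'
from hlp import *
np.set_printoptions(precision=3,suppress=True)
pick('B')
E
```

```text
width 0.055819494928563224 t 13.9417
dF [ 0.192 -0.405 -3.73 ] sd [0.501 0.725 0.289] [0.297 0.26  0.387] mass g 380.18772865258353 w 0.05584046759980648 t 15.1583
```

B reads about 380 g, so it holds a bushing and goes to the tray.

```bash
python3 - <<'E'
from hlp import *
np.set_printoptions(precision=3,suppress=True)
p,R=tray(.058)
place(p,R,up=.12)
pick('C')
import cv2
for n in("side","scene"): cv2.imwrite(f"pics/{n}3.png",ctrl.capture(n)["frame"][...,::-1])
E
```

```text
contact h 0.0 force 2.686502568848204 t 19.0333
done 20.5667 0.09215083210226668
width 0.05548928439701384 t 23.4333
dF [ 0.201 -0.158 -2.012] sd [0.369 0.495 0.562] [0.537 0.46  0.542] mass g 205.07018646921424 w 0.05584185625861369 t 24.65
```

```bash
sleep 1
```

```text
(no output)
```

View pics/side3.png

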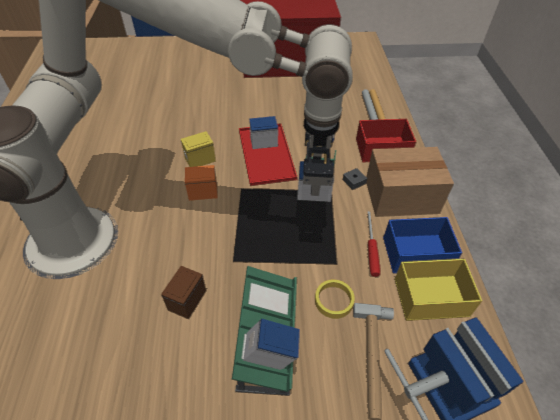

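View pics/scene3.png

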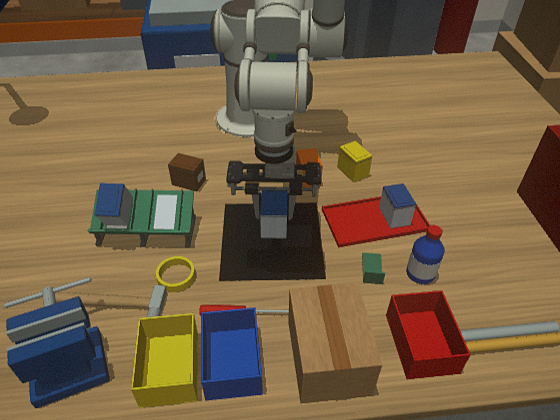

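Tin B stands in the tray at (397,207) and tin A is still in bay 1. Tin C reads about 205 g. I'll average a longer reading, then place it in bay 2.

```bash
python3 - <<'E'
from hlp import *
np.set_printoptions(precision=3,suppress=True)
f,_=force(40); print(f)
if f[2]>-3.3:
    place(BAY[2],axes(RY,25),up=.10)
    g,_=force(20); print('unloaded',g)
    ctrl.move_joints([-.1,-.2,1.6,0,1.5,1.0]); ctrl.hold(.3); print(ctrl.read_time())
    import cv2
    for n in("side","scene"):
        c=ctrl.capture(n); np.savez(f"pics/{n}4.npz",**c); cv2.imwrite(f"pics/{n}4.png",c["frame"][...,::-1])
E
```

```text
[-0.074 -0.032 -2.016]
contact h 0.0 force 2.6175483296563695 t 29.2333
done 30.6667 0.09191100311419317
unloaded [-0.236 -0.009 -0.   ]
32.7333
```

```bash
sleep 1
```

```text
(no output)
```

View pics/side4.png

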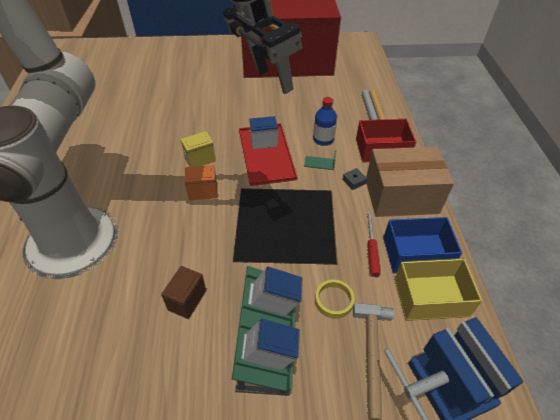

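View pics/scene4.png

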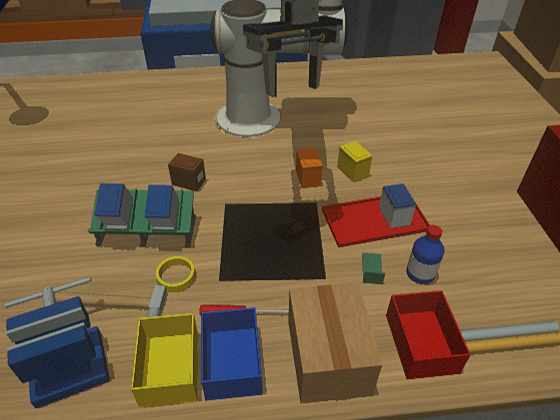

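Both empty tins are in the bays, at (112,207) and (162,207), and B is in the tray. Next I'll check the lids numerically in the pan and tray frames.

```bash
python3 - <<'E'
from vis import *
from scipy.spatial.transform import Rotation as Rn
Rp=Rn.from_euler('ZY',[-7.75,25],degrees=True).as_matrix(); Rt=Rn.from_euler('z',6.2,degrees=True).as_matrix()
O=np.array([.490,-.296,.070]); Ot=np.array([.5175,.293,.004])
for n in ["scene4","side4"]:
    f,K,T=load(n); h=cv2.cvtColor(f,cv2.COLOR_RGB2HSV).astype(int)
    m=(h[...,0]>100)&(h[...,0]<125)&(h[...,1]>110)&(h[...,2]>50)
    for b,s,c in blobs(m,150):
        w=onz([c],K,T,.12)[0]
        if not(.4<w[0]<.62 and 110<c[1]): continue
        for nm,R,o in(("pan",Rp,O),("tray",Rt,Ot)):
            if (nm=="pan")!=(w[1]<-.1): continue
            cs,_=cv2.findContours(b.astype(np.uint8),cv2.RETR_EXTERNAL,cv2.CHAIN_APPROX_NONE)
            co,d=ray(cv2.convexHull(max(cs,key=len))[:,0],K,T); q=(co-o)@R; d=d@R
            P=q+d*((.076-q[2])/d[:,2])[:,None]; r=cv2.minAreaRect((P[:,:2]*1000).astype(np.float32))
            print(n,nm,c.round(),np.round(r[0],1),np.round(r[1],1),round(r[2],1))
E
```

```text
scene4 pan [109. 199.] [  1.  -56.8] [78.2 55.7] 0.1
scene4 pan [158. 201.] [ 2.1 59.2] [55.7 78. ] 89.9
scene4 tray [399. 195.] [ 3.1 57.1] [79.  55.2] 0.7
side4 tray [263. 123.] [-3.7 53.2] [56.4 75.9] 89.3
side4 pan [283. 284.] [-3.  55.2] [55.6 78.7] 89.8
side4 pan [278. 338.] [ -4.4 -59.7] [57.3 79.2] 89.4
```

All three lids have the right size and lie flat, within 1° of square and within 5 mm of target. I'm handing the job in.

```bash
python3 -c "
from rig import ctrl
print(ctrl.read_time(),ctrl.read_contact_force()); print(ctrl.sign_off())"
```

```text
32.8333 [-0.21622173  1.07716057 -0.6683727 ]
the job is handed in; nothing more can be done
None
```

All three tins are sorted and the job is handed in at 32.8 s. One tin held a bushing; I judged by weight only and did no shake test.

| Tin (my label) | Weight reading | Verdict | Where it stands |
|---|---|---|---|
| A | about 211 g | empty | bay 1 |
| B | about 380 g | holds a bushing | hold tray, y = +58 mm |
| C | about 205 g, same on a longer reading | empty | bay 2 |

**Placing:** each tin met the floor at its expected height with under 4 N before I released it.

**Last camera checks:** in both views all three lids measure about 78 × 56 mm, flat, within 1° of square and within 5 mm of target. The two views differ from each other by 4–7 mm, which fits a calibration offset. I compared the other things on the bench by eye only, and they look unmoved. The arm ended clear of everything.

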